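# Find the soft isolator and slide it up to the scribed line

### The job

Three rubber isolators that look alike are held loosely in the slots of the raised grey deck plate, parked at the end near the robot; one has soft rubber, the other two are firm. Pinch their bulging rubber sides between the fingers, where they are parked, to find the soft one; then push that one forward along its slot, away from the robot, until its front edge meets the thin white line scribed across the blue band, where it will carry the light front end of the instrument. Leave the two firm ones where they are parked, and do not disturb the torque driver, the caliper or the loupe beside the deck.

Things in the scene. Friction and masses are not known exactly. Their poses are not given: they have to be found in the camera images.
- deck: fixed grey anodised plate 260 (x) x 310 (y) x 8 on four feet, top 20 above the bench. Origin: under its centre at bench height; x forward (away from the robot), z up. Three 11 wide bolt slots run along x, centred at y = -105, 0, +105; an isolator is parked over each, lengthwise, its origin at about x = -70. Nothing stops it at the line.
- scribed_line (a point): middle of the white scribed line, on the deck's top; the line runs along the deck's y over its whole width, 80 ahead of the deck's origin, 2 wide, in the middle of a 34 wide blue-dyed band
- isolator_a: rubber isolator: metal base and top plates 90 long (x), 40 wide (y), 6 thick, a 34 high black rubber block between, 46 high in all. The rubber bulges on both long sides to 54 overall, widest 23 above the base, over the middle 70 of the length. Origin: centre of its underside, on the deck's top; x along its length, forward: front edge 45 ahead of the origin, rear end 45 behind; z up
- isolator_b: same look, size and axes as isolator_a. Pinched across y with 10 to 20 N a finger, a firm isolator gives at most 2 a side (fingers stop 49 to 53 apart), the soft one 6 a side (fingers stop about 41 apart) and springs back. Which of the three is soft cannot be seen; only pinching tells
- isolator_c: same look, size, axes and possible firmness as the other two. All three are held down in their slots by loose T-bolts: each slides along its slot when pushed with about 2 N and stays where it is left, has 5 of side play and 3 degrees of twist either way, and cannot be lifted off
- travel_soft (a joint): how far the soft isolator, whichever it is, has slid forward along its slot from its parked place (m); 0 at the start, its front edge meets the line at 0.105, free to go on to 0.165
- travel_firm_1 (a joint): the same for one of the two firm isolators
- travel_firm_2 (a joint): the same for the other firm isolator
- rubber_soft_l (a joint): how far the left (+y) side of the soft isolator's rubber is pressed in (m), 0 when free, at most 0.006, about 1.1 N per mm
- rubber_soft_r (a joint): the same for its right (-y) side
- torque_driver: blue and black torque screwdriver 186 long, 30 thick, origin at the centre of its underside; bystander, loose, lying on the bench, not to be disturbed
- caliper: caliper 226 x 72 x 14, origin at the centre of its underside; bystander, loose, lying on the bench, not to be disturbed
- loupe: black loupe, 37 across, 34 high, origin at the centre of its underside; bystander, loose, lying on the bench, not to be disturbed

How it is judged:
By the outcome, as a careful person would: the job done as asked, in the order asked, and still so for the second after the job is handed in, with the robot touching nothing.
It also fails if it takes over 58 s, if anything falls off the work surface, if the arm or the gripper's body presses on something with over 40 N, if the wrist force passes 120 N, or if a joint passes its speed limit or range.

### The arm

A 7-joint arm with a two-finger parallel gripper is mounted at the origin on a cart in front of the work surface, level with it; the furniture and walls round the work are solid. World frame = base frame: x ahead of the robot, y to its left, z up, the work surface at z = 0. Lengths are in m, angles in degrees, forces in N, time in s.
With the tool pointing down it reaches from about 0.425 to 0.8 m from the base axis. Payload 8.3 kg.
Tool frame: the origin (TCP) lies between the finger pads; the fingertips stand 8 mm ahead of it and the grasp point (between the pads) lies 11 mm behind it; z points along the fingers, y is the line along which they close (so a half turn about z gives the same grasp; the last joint's range is limited). The gripper opens to 85 mm and grips with 20 to 120 N. Pads are 22 mm wide; open, the fingers measure 114 mm over their backs; the gripper's body (76 mm by 85 mm) begins 54 mm behind the grasp point. The pads swing forward as they close: fully open they stand 13 mm farther back than shut.
Start: joints at [-77.745, 21.967, 0.94, 78.501, -0.361, 79.538, -2.664], TCP at [0.171, 0.601, 0.239] pointing down, gripper open.
Joint ranges: [-169.22, 169.22], [-14.56, 117.87], [-87.37, 89.26], [10.42, 133.3], [-82.24, 262.24], [0.94, 117.77], [-172.7, 172.7]. Speed limits (degrees/s): [136.94, 136.94, 172.46, 172.46, 180, 180, 180].

### API

Orientations are given as [roll, pitch, yaw] about the fixed x, y, z axes, in that order (R = Rz(yaw) Ry(pitch) Rx(roll)).
In Python, from workcell import bot, cam, workorder gives the robot as it stands (bot), with the cameras (cam) and the job (workorder).
- The arm moves only by the tool run_rows, called after "Request:" by a JSON object that holds its "api" and its "payload", one argument or row to a line. Schema: {"type":"object","properties":{"motion":{"type":"array","items":{"type":"array","items":{"type":"number"},"minItems":4,"maxItems":4},"minItems":1,"maxItems":20},"aperture":{"type":"number"},"grip_force":{"type":"number"},"only":{"type":"string"},"quiet":{"type":"boolean"},"lines":{"type":"string"}},"required":["motion"],"additionalProperties":false}. motion is a list of rows, 1 to 20 of them, each of 4 numbers: dx, dy, dz in m, then a turn about the tool's z in degrees; each row is the pose to reach, as a shift and turn from the pose commanded when the call began, along the tool's axes at that moment; what a row does not reach only later rows make up. A row lasts 1/10 s, in which the tool goes at most 0.05 m and 8.59 degrees, less where a joint would pass 70% of its speed; a pose out of reach is approached as far as the arm can. aperture is the finger opening in m, set as the call begins (left out keeps the last). The fingers move at their own pace and stop on an object; grip_force is the grip in N (left out, the last holds). Time passes only in rows, so rows that do not move let the fingers close. The tool returns the time, the measured TCP pose, the force, the opening and the grip force at its end. only (a regular expression) keeps the lines of the reply that match it, lines (a string "A,B") keeps lines A to B, and quiet returns only ok. Input that does not fit is refused with a message, and nothing moves.
- bot.sense(): the state, without advancing time (a new reading comes with each control period).
- cam.snapshot(name): name is "side" or "top" or "wrist"; returns the picture (480x640x3 uint8, blue, green, red); there is no depth.
- cam.camera_model(name): a dict with "fx", "fy", "cx", "cy" (pixels), "extrinsics" (4x4, takes a point from camera to world coordinates). Camera axes: x right, y down, z forward; pixel columns grow to the right and rows downward; lengths in m; the calibration is good to about 2 mm. A picture is of the moment at which its call begins: read the wrist's pose just before it. camera_model takes no time and is no camera call; for the wrist camera it gives the pose at the moment of the call.
- workorder.finish_job(): hands the job in; it is judged then, once.
The state is a dict: "clock": time; "q": joint angles; "dq": joint speeds; "tau": joint torques, N m; "eef_pos": TCP position; "tool_rot": TCP orientation; "ft_force": force on the tool from outside, world axes, zero at the start; "torque": the same for the moment, N m; "finger_gap": finger opening in m; "grip_force": force on a finger pad.
Only numpy, scipy, OpenCV 4.12 (cv2) and the standard library are available. Lean on these libraries where they do the work, as an engineer would, in place of code of your own. Each camera call takes 0.05 s, during which the arm holds its last target. There are 200 camera calls.

## Working session

There is one attempt and no reset: what is moved stays moved. The work goes in short steps, Python scripts to look and compute and a tool call to move; the robot and the scene stay as the last step left them, time stands still between calls to the robot, and variables do not carry over. Pictures are saved under pics/ and viewed, at most 10 in all, crops included, and the job is handed in when it is done.

```bash
ls; mkdir -p pics; python3 - <<'E'
from workcell import bot, cam, workorder
import cv2,numpy as np
s=bot.sense();print(s['clock'],s['eef_pos'],s['tool_rot'],s['finger_gap'])
for n in['top','side']:
    cv2.imwrite(f'pics/{n}0.png',cam.snapshot(n));c=cam.camera_model(n);print(n,c['fx'],c['cx'],c['cy'],np.round(c['extrinsics'],3).tolist())
E
```

```text
pics
workcell.py
0.0 [0.1706162  0.60075785 0.23827668] [-1.79888948e+02  1.01376536e-04  1.64145231e+02] 0.08552034065241125
top 469.09683208284986 314.36246723811706 241.0412362303218 [[0.016, -0.996, 0.09, 0.432], [-1.0, -0.016, -0.001, 0.18], [0.002, -0.09, -0.996, 1.296], [0.0, 0.0, 0.0, 1.0]]
side 494.6128091310805 325.692139178128 243.6166382054851 [[-0.813, -0.306, 0.494, -0.012], [-0.581, 0.392, -0.713, 0.975], [0.025, -0.867, -0.497, 0.607], [0.0, 0.0, 0.0, 1.0]]
```

View pics/top0.png

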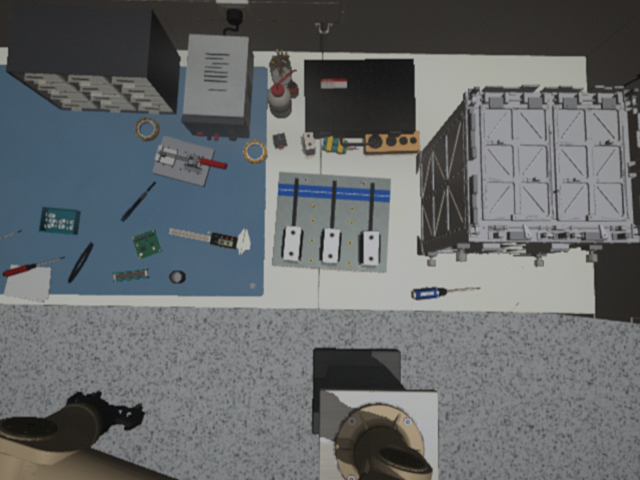

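View pics/side0.png

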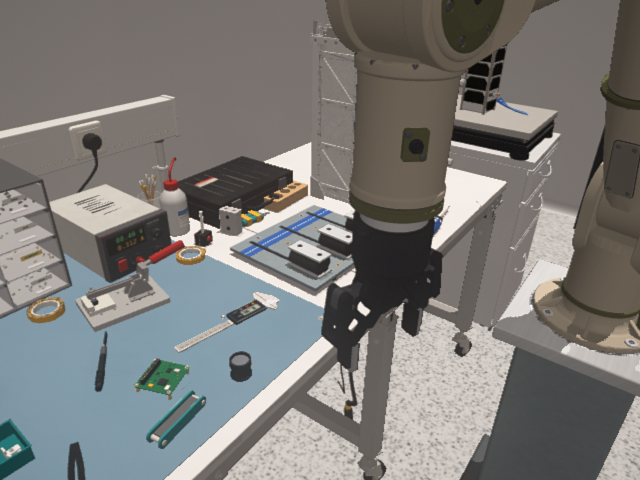

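The top view shows the deck at about (332,225) px, with isolators at (292,243), (330,245) and (371,248). The blue band is at row ~192, the caliper at (210,238), the loupe at (177,277) and the driver at (440,293). In the side view nothing stands near the deck itself.

```bash
cat > h.py <<'E'
from workcell import bot, cam, workorder
import cv2,numpy as np
def ray(c,px,z):
    E=np.array(c['extrinsics']);d=E[:3,:3]@np.array([(px[0]-c['cx'])/c['fx'],(px[1]-c['cy'])/c['fy'],1])
    return E[:3,3]+d*(z-E[2,3])/d[2]
def blobs(m,amin):
    cs,_=cv2.findContours(m.astype(np.uint8),cv2.RETR_EXTERNAL,cv2.CHAIN_APPROX_NONE)
    return [c for c in cs if cv2.contourArea(c)>amin]
E
python3 - <<'E'
from h import *
im=cv2.imread('pics/top0.png');c=cam.camera_model('top')
x0,y0=272,165
r=im[165:275,272:395].astype(int)
hsv=cv2.cvtColor(im,cv2.COLOR_BGR2HSV)[165:275,272:395]
def show(tag,m,amin,z):
    for k in blobs(m,amin):
        P=np.array([ray(c,p[0]+[x0,y0],z)[:2] for p in k],np.float32)
        b=cv2.minAreaRect(P);print(tag,np.round(b[0],4),np.round(b[1],4),round(b[2],2),cv2.boundingRect(k))
w=(r.min(2)>185);w[:60]=0
show('iso',w,100,.066)
bl=(hsv[...,0]>100)&(hsv[...,0]<125)&(hsv[...,1]>120);
bl=cv2.morphologyEx(bl.astype(np.uint8),cv2.MORPH_CLOSE,np.ones((7,7)))
show('band',bl,100,.02)
print(r[75:85:3,15:25:3].tolist()[0])
d=(r.max(2)<190)
show('deck',cv2.morphologyEx(d.astype(np.uint8),cv2.MORPH_CLOSE,np.ones((9,9))),2000,.02)
cv2.imwrite('pics/crop.png',cv2.resize(im[165:275,272:395],None,fx=5,fy=5,interpolation=cv2.INTER_NEAREST))
E
```

```text
band [0.6832 0.1285] [0.3057 0.0319] 87.37 (6, 19, 112, 18)
[[177, 178, 177], [181, 180, 178], [179, 177, 177], [179, 180, 178]]
deck [0.6094 0.1284] [0.3015 0.3382] 0.96 (0, 0, 123, 110)
```

View pics/crop.png

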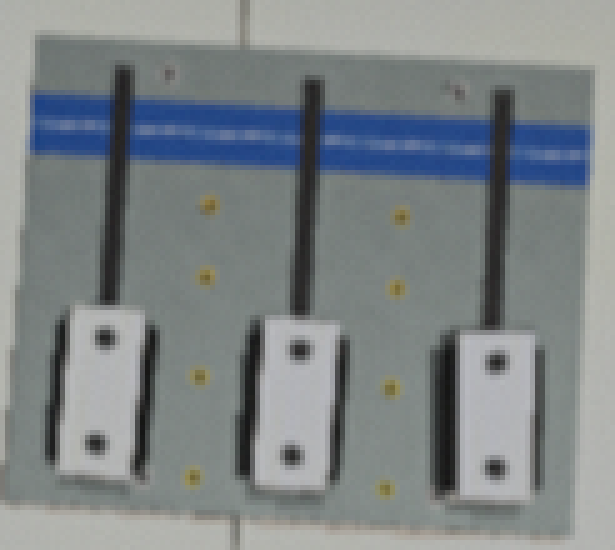

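The enlarged crop shows three white-topped isolators with dark bulges. The band and its white line are tilted about 2–3°. Next I compute the hover move and refine with the wrist camera from above.

```bash
cat >> h.py <<'E'
from scipy.spatial.transform import Rotation as R
def rel(target,yaw):
    s=bot.sense();M=R.from_euler('xyz',s['tool_rot'],degrees=True)
    d=M.inv().apply(np.array(target)-s['eef_pos'])
    dy=(yaw-s['tool_rot'][2]+180)%360-180
    print('clock',round(s['clock'],2),'rel',np.round(d,4),'turn',round(-dy,2),'F',np.round(s['ft_force'],1),'gap',round(s['finger_gap'],4))
E
python3 - <<'E'
from h import *
im=cv2.imread('pics/top0.png');c=cam.camera_model('top')
hsv=cv2.cvtColor(im,cv2.COLOR_BGR2HSV)
# white line / band in columns
pts=[]
for u in range(282,388):
    v=[v for v in range(175,205) if 100<hsv[v,u,0]<125 and hsv[v,u,1]>110]
    if len(v)>6: pts.append(ray(c,(u,(v[0]+v[-1])/2),.02)[:2])
pts=np.array(pts);k=np.polyfit(pts[:,1],pts[:,0],1);print('band x=',k,pts[:,1].min(),pts[:,1].max(),'yaw',-np.degrees(np.arctan(k[0])))
print(im[244,285:300].tolist())
rel([.50,.13,.30],180-np.degrees(np.arctan(k[0])))
E
```

```text
band x= [0.0454725  0.67719104] -0.01895588494043937 0.2707439365604084 yaw -2.6035888942465686
[[171, 173, 171], [183, 182, 181], [179, 183, 180], [176, 179, 178], [177, 179, 176], [182, 181, 179], [182, 179, 178], [180, 178, 176], [180, 178, 178], [181, 180, 179], [177, 177, 176], [180, 180, 178], [183, 182, 180], [177, 175, 175], [141, 141, 140]]
clock 0.1 rel [-0.4455 -0.363  -0.061 ] turn -13.25 F [ 0.1  0.2 -0.4] gap 0.0857
```

Request:
{"api": "run_rows", "payload": {
  "motion": [
    [-0.03,-0.025,-0.02,0],
    [-0.06,-0.05,-0.04,-1],
    [-0.095,-0.075,-0.06,-2],
    [-0.13,-0.105,-0.06,-3],
    [-0.165,-0.135,-0.06,-5],
    [-0.2,-0.165,-0.06,-6],
    [-0.235,-0.19,-0.06,-7],
    [-0.27,-0.22,-0.06,-8],
    [-0.305,-0.25,-0.06,-9],
    [-0.34,-0.275,-0.06,-10],
    [-0.375,-0.305,-0.06,-12],
    [-0.41,-0.335,-0.06,-13],
    [-0.445,-0.363,-0.06,-13.2],
    [-0.445,-0.363,-0.06,-13.2],
    [-0.445,-0.363,-0.06,-13.2],
    [-0.445,-0.363,-0.06,-13.2],
    [-0.445,-0.363,-0.06,-13.2]
  ]
}}

```text
clock: 1.8
eef_pos: [0.499, 0.132, 0.2991]
tool_rot: [180.0, -0.0, 177.5]
ft_force: [0.5, -0.4, -0.1]
finger_gap: 0.0853
grip_force: 0.0
```

```bash
python3 - <<'E'
from h import *
c=cam.camera_model('wrist');print(c['fx'],np.round(c['extrinsics'],3).tolist());cv2.imwrite('pics/w1.png',cam.snapshot('wrist'))
np.savez('w1.npz',**{k:np.array(v) for k,v in c.items()})
cv2.imwrite('pics/top1.png',cam.snapshot('top'))
E
```

```text
391.76687693579953 [[0.044, 0.949, 0.313, 0.419], [0.999, -0.042, -0.013, 0.136], [0.001, 0.313, -0.95, 0.433], [0.0, 0.0, 0.0, 1.0]]
```

View pics/w1.png

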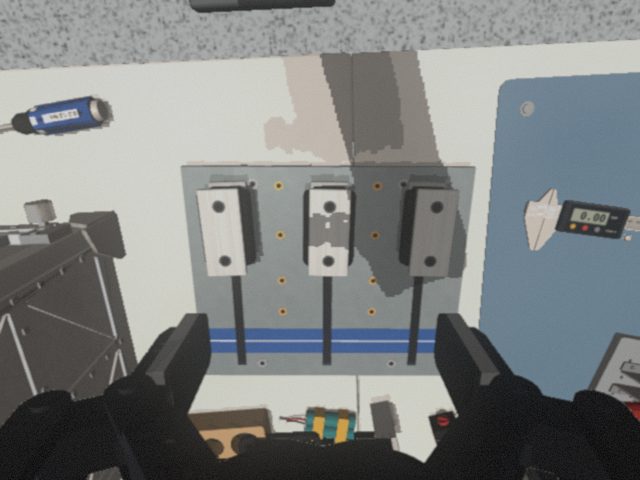

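The wrist view shows the isolators with bolt holes at (219,207)/(225,261), (330,205)/(328,261) and (437,207)/(430,261). The white line is at row ~341. I measure these positions at the known heights.

```bash
cat > m.py <<'E'
from h import *
import sys
def holes(im,c,guess):
    g=cv2.cvtColor(im,cv2.COLOR_BGR2GRAY).astype(float);o=[]
    for u,v in guess:
        p=g[v-9:v+10,u-9:u+10];w=np.clip(np.median(p)*.7-p,0,None)
        yy,xx=np.mgrid[-9:10,-9:10];w[(xx**2+yy**2)>75]=0
        o.append(ray(c,(u+(w*xx).sum()/w.sum(),v+(w*yy).sum()/w.sum()),.066)[:2])
    return np.array(o)
def line(im,c):
    hsv=cv2.cvtColor(im,cv2.COLOR_BGR2HSV);P=[]
    for u in list(range(255,315))+list(range(340,400)):
        b=[v for v in range(300,380) if 100<hsv[v,u,0]<125 and hsv[v,u,1]>100]
        if len(b)>8:
            a,z=b[0]+3,b[-1]-3;g=hsv[a:z,u,1].astype(float);w=np.clip(np.median(g)-15-g,0,None)
            if w.sum()>0:P.append(ray(c,(u,a+(w*np.arange(z-a)).sum()/w.sum()),.02)[:2])
    P=np.array(P);k=np.polyfit(P[:,1],P[:,0],1);return k,np.std(P[:,0]-np.polyval(k,P[:,1])),len(P)
E
python3 - <<'E'
from m import *
c=dict(np.load('w1.npz'));im=cv2.imread('pics/w1.png')
k,sd,n=line(im,c);yaw=-np.arctan(k[0]);print('line',k,sd,n,np.degrees(yaw))
H=holes(im,c,[(219,207),(225,261),(330,205),(328,261),(437,207),(430,261)]).reshape(3,2,2)
f=np.array([np.cos(yaw),np.sin(yaw)])
for h in H:
    m=h.mean(0);d=h[1]-h[0];g=np.polyval(k,m[1])-m[0]
    print(np.round(m,4),'len',np.linalg.norm(d).round(4),'yaw',np.degrees(np.arctan2(d[1],d[0])).round(2),'to line',round(g*np.cos(yaw),4),'lat',round(m@[-f[1],f[0]],4))
for e in [(182,165),(474,165),(204,376)]:print(np.round(ray(c,e,.02),4))
for m in H.mean(1): rel([*m,.12],180+np.degrees(yaw))
E
```

```text
line [0.04794352 0.67957031] 5.103124185487013e-05 120 -2.744859262532767
[0.5311 0.0327] len 0.0559 yaw -0.47 to line 0.1498 lat 0.0581
[0.536  0.1379] len 0.0558 yaw -3.62 to line 0.15 lat 0.1635
[0.5408 0.2406] len 0.0559 yaw -4.2 to line 0.1501 lat 0.2662
[ 0.4679 -0.012   0.02  ]
[0.4814 0.293  0.02  ]
[ 0.7302 -0.0254  0.02  ]
clock 1.9 rel [-0.0363 -0.0974  0.1792] turn 0.22 F [0.2 1.  0. ] gap 0.0856
clock 1.9 rel [-0.0366  0.0079  0.1792] turn 0.22 F [0.2 1.  0. ] gap 0.0856
clock 1.9 rel [-0.0369  0.1106  0.1793] turn 0.22 F [0.2 1.  0. ] gap 0.0856
```

Request:
{"api": "run_rows", "payload": {
  "motion": [
    [-0.01,0.002,0.04,0],
    [-0.02,0.004,0.08,0],
    [-0.03,0.006,0.12,0],
    [-0.0365,0.008,0.16,0],
    [-0.0365,0.008,0.2,0],
    [-0.0365,0.008,0.23,0],
    [-0.0365,0.008,0.25,0],
    [-0.0365,0.008,0.263,0],
    [-0.0365,0.008,0.263,0],
    [-0.0365,0.008,0.263,0]
  ],
  "aperture": 0.085,
  "grip_force": 20
}}

```text
clock: 2.9
eef_pos: [0.5369, 0.1371, 0.0371]
tool_rot: [180.0, 0.0, 177.4]
ft_force: [-0.3, 0.3, -0.1]
finger_gap: 0.0847
grip_force: 0.0
```

Request:
{"api": "run_rows", "payload": {
  "motion": [
    [0,0,0,0],
    [0,0,0,0],
    [0,0,0,0],
    [0,0,0,0],
    [0,0,0,0],
    [0,0,0,0],
    [0,0,0,0],
    [0,0,0,0],
    [0,0,0,0],
    [0,0,0,0]
  ],
  "aperture": 0.03,
  "grip_force": 20
}}

```text
clock: 3.9
eef_pos: [0.5375, 0.1371, 0.0378]
tool_rot: [179.9, 0.1, 177.3]
ft_force: [-0.5, -0.2, 6.6]
finger_gap: 0.0494
grip_force: 20.5
```

Middle one is firm (49.4 mm at 20 N). Release, rise, go to the left one.

Request:
{"api": "run_rows", "payload": {
  "motion": [
    [0,0,0,0],
    [0,0,0,0],
    [0,0,0,0],
    [0,0,0,0],
    [0,0,0,0],
    [0,0,-0.02,0],
    [0,0,-0.05,0],
    [0,0,-0.07,0],
    [0,0.04,-0.07,0],
    [0,0.08,-0.07,0],
    [0,0.103,-0.07,0],
    [0,0.103,-0.07,0],
    [0,0.103,-0.05,0],
    [0,0.103,-0.02,0],
    [0,0.103,0,0],
    [0,0.103,0,0],
    [0,0.103,0,0]
  ],
  "aperture": 0.085,
  "grip_force": 20
}}

```text
clock: 5.6
eef_pos: [0.5414, 0.2387, 0.0365]
tool_rot: [-180.0, -0.0, 177.3]
ft_force: [0.3, -0.1, 0.6]
finger_gap: 0.085
grip_force: 0.0
```

Request:
{"api": "run_rows", "payload": {
  "motion": [
    [0,0,0,0],
    [0,0,0,0],
    [0,0,0,0],
    [0,0,0,0],
    [0,0,0,0],
    [0,0,0,0],
    [0,0,0,0],
    [0,0,0,0],
    [0,0,0,0],
    [0,0,0,0]
  ],
  "aperture": 0.03,
  "grip_force": 20
}}

```text
clock: 6.6
eef_pos: [0.5424, 0.2401, 0.0381]
tool_rot: [179.9, 0.1, 177.3]
ft_force: [-0.9, -0.9, 5.2]
finger_gap: 0.0493
grip_force: 20.8
```

Left one is firm too. Pinch the right one to confirm it is soft.

Request:
{"api": "run_rows", "payload": {
  "motion": [
    [0,0,0,0],
    [0,0,0,0],
    [0,0,0,0],
    [0,0,0,0],
    [0,0,0,0],
    [0,0,-0.02,0],
    [0,0,-0.05,0],
    [0,0,-0.07,0],
    [0,-0.04,-0.07,0],
    [0,-0.08,-0.07,0],
    [0,-0.12,-0.07,0],
    [0,-0.16,-0.07,0],
    [0,-0.19,-0.07,0],
    [0,-0.208,-0.07,0],
    [0,-0.208,-0.07,0],
    [0,-0.208,-0.05,0],
    [0,-0.208,-0.02,0],
    [0,-0.208,0,0],
    [0,-0.208,0,0],
    [0,-0.208,0,0]
  ],
  "aperture": 0.085,
  "grip_force": 20
}}

```text
clock: 8.6
eef_pos: [0.5317, 0.0327, 0.0365]
tool_rot: [-180.0, -0.0, 177.4]
ft_force: [0.6, -0.2, 0.5]
finger_gap: 0.0848
grip_force: 0.0
```

Request:
{"api": "run_rows", "payload": {
  "motion": [
    [0,0,0,0],
    [0,0,0,0],
    [0,0,0,0],
    [0,0,0,0],
    [0,0,0,0],
    [0,0,0,0],
    [0,0,0,0],
    [0,0,0,0],
    [0,0,0,0],
    [0,0,0,0]
  ],
  "aperture": 0.03,
  "grip_force": 20
}}

```text
clock: 9.6
eef_pos: [0.5329, 0.032, 0.0378]
tool_rot: [179.9, 0.2, 177.3]
ft_force: [-1.3, 0.4, 8.4]
finger_gap: 0.0414
grip_force: 20.0
```

41.4 mm: the right one is soft. Now release, rise and move back behind it with the fingers shut.

Request:
{"api": "run_rows", "payload": {
  "motion": [
    [0,0,0,0],
    [0,0,0,0],
    [0,0,0,0],
    [0,0,0,0],
    [0,0,0,0],
    [0,0,-0.02,0],
    [0,0,-0.05,0],
    [0,0,-0.09,0],
    [0,0,-0.13,0],
    [0,0,-0.17,0],
    [0.02,0,-0.2,0],
    [0.03,0,-0.22,0],
    [0.03,0,-0.22,0],
    [0.03,0,-0.22,0]
  ],
  "aperture": 0.085,
  "grip_force": 20
}}

```text
clock: 11.0
eef_pos: [0.5017, 0.0334, 0.2563]
tool_rot: [180.0, 0.0, 177.4]
ft_force: [-0.5, -0.4, -0.5]
finger_gap: 0.0845
grip_force: 0.0
```

```bash
python3 - <<'E'
from h import *
c=cam.camera_model('wrist');cv2.imwrite('pics/w2.png',cam.snapshot('wrist'))
np.savez('w2.npz',**{k:np.array(v) for k,v in c.items()})
E
```

```text
(no output)
```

View pics/w2.png

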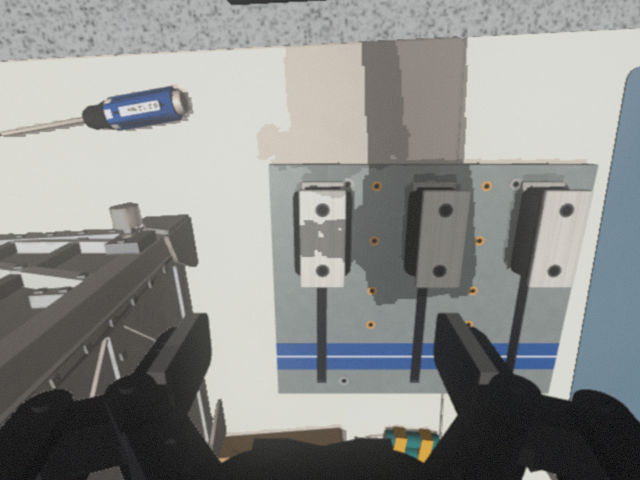

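All three are still parked. The soft one's holes are at (322,210)/(322,271), and the line is at row 356.

```bash
python3 - <<'E'
from m import *
c=dict(np.load('w2.npz'));im=cv2.imread('pics/w2.png')
k,sd,n=line(im,c);yaw=-np.arctan(k[0]);print('line',k,sd,n,np.degrees(yaw))
H=holes(im,c,[(322,210),(322,271),(446,210),(440,271),(567,210),(555,271)]).reshape(3,2,2)
f=np.array([np.cos(yaw),np.sin(yaw)])
for h in H:
    m=h.mean(0);d=h[1]-h[0]
    print(np.round(m,4),'yaw',np.degrees(np.arctan2(d[1],d[0])).round(2),'to line',round((np.polyval(k,m[1])-m[0])*np.cos(yaw),4),'lat',round(m@[-f[1],f[0]],4))
p=H[0].mean(0)-.080*f
rel([*p,.035],180+np.degrees(yaw));print(p)
E
```

```text
line [0.04768011 0.67973028] 2.7868331560703502e-05 97 -2.729801712857217
[0.5312 0.0332] yaw -2.63 to line 0.15 lat 0.0585
[0.5364 0.138 ] yaw -2.69 to line 0.1497 lat 0.1634
[0.5411 0.2409] yaw -2.89 to line 0.15 lat 0.2664
clock 11.05 rel [0.0501 0.0014 0.2205] turn 0.09 F [-0.1 -0.7 -0.3] gap 0.085
[0.45128271 0.03703589]
```

Request:
{"api": "run_rows", "payload": {
  "motion": [
    [0.025,0,0,0],
    [0.05,0.0015,0,0],
    [0.05,0.0015,0.05,0],
    [0.05,0.0015,0.1,0],
    [0.05,0.0015,0.14,0],
    [0.05,0.0015,0.18,0],
    [0.05,0.0015,0.2,0],
    [0.05,0.0015,0.22,0],
    [0.05,0.0015,0.22,0],
    [0.05,0.0015,0.22,0]
  ],
  "aperture": 0,
  "grip_force": 20
}}

```text
clock: 12.05
eef_pos: [0.4512, 0.0366, 0.0357]
tool_rot: [-179.9, -0.1, 177.3]
ft_force: [0.5, 0.2, 0.5]
finger_gap: -0.0001
grip_force: 0.0
```

Request:
{"api": "run_rows", "payload": {
  "motion": [
    [-0.008,0,0,0],
    [-0.014,0,0,0],
    [-0.018,0,0,0],
    [-0.02,0,0,0],
    [-0.02,0,0,0]
  ]
}}

```text
clock: 12.55
eef_pos: [0.4722, 0.0361, 0.0365]
tool_rot: [180.0, 0.0, 177.3]
ft_force: [0.1, 0.1, -0.6]
finger_gap: -0.0
grip_force: 0.0
```

Request:
{"api": "run_rows", "payload": {
  "motion": [
    [-0.003,0,0,0],
    [-0.006,0,0,0],
    [-0.01,0,0,0],
    [-0.015,0,0,0],
    [-0.02,0,0,0]
  ]
}}

```text
clock: 13.05
eef_pos: [0.492, 0.0352, 0.0362]
tool_rot: [-180.0, -0.0, 177.3]
ft_force: [-1.5, -0.1, 0.4]
finger_gap: -0.0003
grip_force: 0.9
```

Request:
{"api": "run_rows", "payload": {
  "motion": [
    [-0.006,0,0,0],
    [-0.012,0,0,0],
    [-0.018,0,0,0],
    [-0.024,0,0,0],
    [-0.03,0,0,0],
    [-0.036,0,0,0],
    [-0.042,0,0,0],
    [-0.047,0,0,0],
    [-0.052,0,0,0],
    [-0.057,0,0,0],
    [-0.061,0,0,0],
    [-0.065,0,0,0],
    [-0.067,0,0,0],
    [-0.067,0,0,0]
  ]
}}

```text
clock: 14.45
eef_pos: [0.5591, 0.032, 0.0363]
tool_rot: [-180.0, 0.0, 177.3]
ft_force: [-0.0, -0.6, 0.3]
finger_gap: -0.0003
grip_force: 0.0
```

```bash
python3 - <<'E'
from h import *
c=cam.camera_model('wrist');cv2.imwrite('pics/w3.png',cam.snapshot('wrist'))
np.savez('w3.npz',**{k:np.array(v) for k,v in c.items()})
cv2.imwrite('pics/top3.png',cam.snapshot('top'))
E
```

```text
(no output)
```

View pics/w3.png

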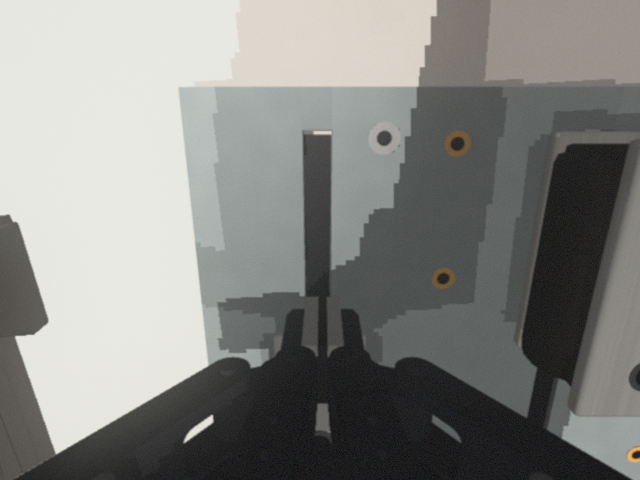

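The close view is occluded by the fingers, so I back off and rise to measure.

Request:
{"api": "run_rows", "payload": {
  "motion": [
    [0.015,0,0,0],
    [0.03,0,-0.03,0],
    [0.04,0,-0.07,0],
    [0.05,0,-0.11,0],
    [0.06,0,-0.15,0],
    [0.06,0,-0.19,0],
    [0.06,0,-0.22,0],
    [0.06,0,-0.24,0],
    [0.06,0,-0.24,0],
    [0.06,0,-0.24,0]
  ],
  "aperture": 0.085,
  "grip_force": 20
}}

```text
clock: 15.55
eef_pos: [0.4987, 0.0348, 0.2762]
tool_rot: [180.0, 0.0, 177.3]
ft_force: [-0.0, -0.9, -1.4]
finger_gap: 0.085
grip_force: 0.0
```

```bash
python3 - <<'E'
from h import *
c=cam.camera_model('wrist');cv2.imwrite('pics/w4.png',cam.snapshot('wrist'))
np.savez('w4.npz',**{k:np.array(v) for k,v in c.items()})
E
```

```text
(no output)
```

View pics/w4.png

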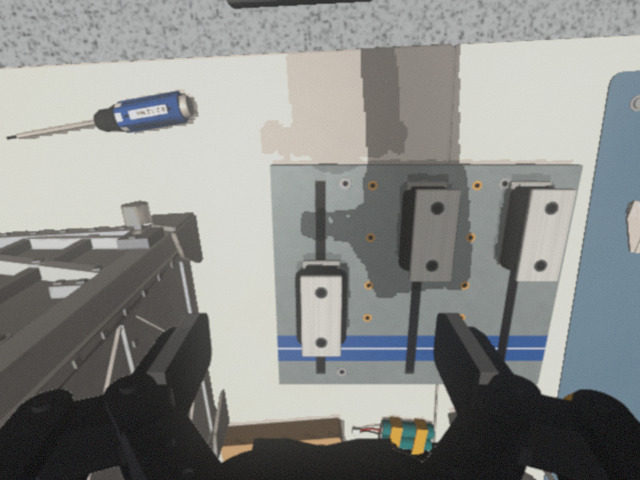

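The soft isolator's holes are at (321,293)/(321,342), and the line is at row ~348. The two firm ones' holes are at (437,208)/(432,266) and (551,208)/(540,266), so they are unmoved.

```bash
cat > after.py <<'E'
from m import *
def run(tag,guess):
    c=dict(np.load(tag+'.npz'));im=cv2.imread(f'pics/{tag}.png')
    hsv=cv2.cvtColor(im,cv2.COLOR_BGR2HSV)
    import m
    k=np.array([.04775,.67968])            # line from earlier clear views
    yaw=-np.arctan(k[0]);f=np.array([np.cos(yaw),np.sin(yaw)])
    P=[]
    for u in range(355,405):               # line seen in this view, right of the isolator
        b=[v for v in range(310,385) if 100<hsv[v,u,0]<125 and hsv[v,u,1]>100]
        if len(b)>8:
            a,z=b[0]+3,b[-1]-3;g=hsv[a:z,u,1].astype(float);w=np.clip(np.median(g)-15-g,0,None)
            if w.sum()>0:
                p=ray(c,(u,a+(w*np.arange(z-a)).sum()/w.sum()),.02);P.append(p[0]-np.polyval(k,p[1]))
    off=np.median(P);print('line shift vs earlier',off,len(P))
    for h in holes(im,c,guess).reshape(-1,2,2):
        q=h.mean(0);d=h[1]-h[0]
        print(np.round(q,4),'len',np.linalg.norm(d).round(4),'yaw',np.degrees(np.arctan2(d[1],d[0])).round(2),'front edge to line',round((np.polyval(k,q[1])+off-q[0])*np.cos(yaw)-.045,4))
    return h,f
E
python3 - <<'E'
from after import *
run('w4',[(437,208),(432,266),(551,208),(540,266),(321,293),(321,342)])
h,f=None,None
E
```

```text
line shift vs earlier 0.00010276169817730052 50
[0.5364 0.1381] len 0.0559 yaw -2.59 front edge to line 0.1048
[0.5411 0.2409] len 0.0559 yaw -2.86 front edge to line 0.105
[0.6154 0.0293] len 0.0559 yaw -2.67 front edge to line 0.0207
```

Remaining travel is 20.7 mm, so the final TCP x is ≈0.580. Go back behind it.

Request:
{"api": "run_rows", "payload": {
  "motion": [
    [0,0,0,0],
    [0,0,0.04,0],
    [0,0,0.09,0],
    [-0.01,0,0.13,0],
    [-0.02,0,0.17,0],
    [-0.03,0,0.2,0],
    [-0.04,0,0.22,0],
    [-0.04,0,0.24,0],
    [-0.04,0,0.24,0],
    [-0.05,0,0.24,0],
    [-0.055,0,0.24,0],
    [-0.055,0,0.24,0]
  ],
  "aperture": 0,
  "grip_force": 20
}}

```text
clock: 16.8
eef_pos: [0.5554, 0.0323, 0.0376]
tool_rot: [180.0, 0.2, 177.3]
ft_force: [-0.5, -0.6, 0.0]
finger_gap: -0.0001
grip_force: 0.0
```

Request:
{"api": "run_rows", "payload": {
  "motion": [
    [-0.004,0,0,0],
    [-0.008,0,0,0],
    [-0.012,0,0,0],
    [-0.016,0,0,0],
    [-0.02,0,0,0],
    [-0.023,0,0,0],
    [-0.025,0,0,0],
    [-0.025,0,0,0],
    [-0.025,0,0,0]
  ]
}}

```text
clock: 17.7
eef_pos: [0.5788, 0.031, 0.0362]
tool_rot: [-180.0, 0.0, 177.3]
ft_force: [-0.1, -0.5, -0.3]
finger_gap: -0.0
grip_force: 0.0
```

Request:
{"api": "run_rows", "payload": {
  "motion": [
    [0.02,0,0,0],
    [0.04,0,-0.03,0],
    [0.05,0,-0.07,0],
    [0.06,0,-0.11,0],
    [0.07,0,-0.15,0],
    [0.08,0,-0.19,0],
    [0.08,0,-0.22,0],
    [0.08,0,-0.24,0],
    [0.08,0,-0.24,0],
    [0.08,0,-0.24,0]
  ],
  "aperture": 0.085,
  "grip_force": 20
}}

```text
clock: 18.7
eef_pos: [0.4987, 0.0348, 0.2762]
tool_rot: [180.0, 0.0, 177.3]
ft_force: [-0.4, 0.4, -0.6]
finger_gap: 0.085
grip_force: 0.0
```

```bash
python3 - <<'E'
from h import *
c=cam.camera_model('wrist');cv2.imwrite('pics/w5.png',cam.snapshot('wrist'))
np.savez('w5.npz',**{k:np.array(v) for k,v in c.items()})
E
```

```text
(no output)
```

View pics/w5.png

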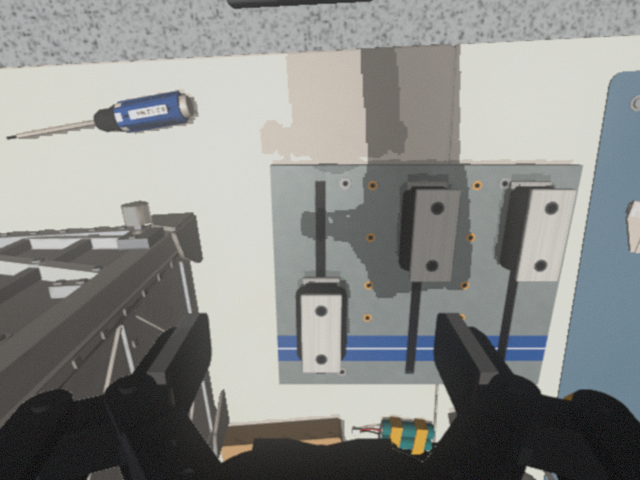

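Soft isolator's holes are now at (321,311)/(321,359); its top plate overlaps the band by parallax.

```bash
python3 - <<'E'
from after import *
run('w5',[(437,208),(432,266),(551,208),(540,266),(321,311),(321,359)])
E
```

```text
line shift vs earlier 6.973815616329038e-05 50
[0.5364 0.1381] len 0.0559 yaw -2.61 front edge to line 0.1048
[0.5411 0.2409] len 0.0559 yaw -2.79 front edge to line 0.105
[0.6352 0.0283] len 0.0559 yaw -2.6 front edge to line 0.0008
```

The front edge is 0.8 mm from the line's centre, so it lies on the 2 mm line. The firm ones are unmoved and the gripper is clear, so I hand in.

```bash
python3 -c "
from workcell import bot, cam, workorder
print(workorder.finish_job())"
```

```text
the job is handed in; nothing more can be done
None
```

The soft isolator is the right-hand (−y) one: the fingers stopped 41.4 mm apart on it, against 49.4 and 49.3 mm on the two firm ones. I pushed it forward until its front edge measured 0.8 mm short of the scribed line's centre, on the 2 mm line, left the firm two parked and went nowhere near the bystanders, and handed the job in at about 19 s; no verdict was returned.

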